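# Find the hinge gap that drags on the feeler blade

## Task

Take the feeler blade out of the bit carousel and try it in the three sloping gaps of the hinge block: one is closed up and stops the blade, one is slack, and one takes it with a light drag. Leave the blade pushed fully home in the gap that drags, and let go of it. Leave the glass tumbler, the nut driver and the ceramic knob where they are.

Things in the scene. Friction and masses are not known exactly. Their poses are not given: they have to be found in the camera images.
- feeler: Feeler gauge: steel blade 3 mm thick, 16 wide, 45 long, in line with an orange handle 16 mm thick, 36 wide, 55 long; 60 g. Origin: middle of the blade's tip. z runs from the tip along the blade (handle from z = 45 mm, its flat shoulder, to 100 mm), x across the thickness, y across the width; same turned half round about z. Starts upright in the carousel, handle up, shoulder on the carousel's top.
- carousel: Steel bit carousel: round foot 136 mm across, fixed; on it a square steel block 104 mm wide, top 62 mm above the board, that turns stiffly about the upright axis. Origin: centre of the foot's underside. The blade starts in a slot 21 x 7 mm, its middle 34 mm from the axis at -y, blade width along y. On the top: a button on the axis (22 mm wide, 13 tall) and five bits 9 mm tall.
- hinge_block: Hinge block, fixed: grey base 130 x 240 mm, steel leaf on its -x side, black hinge cover behind it, block 80 to 90 mm tall; between them three gaps alike, 60 mm apart along y. Origin: centre of the underside, z up. In this frame the way into each gap is (0.574, 0, -0.819), 35 degrees from vertical; across the gap is (0.819, 0, 0.574). The mouth plane is square to the way in.
- gap_1 (a point): Centre of the mouth of gap 1 (1 to 3 along the block's +y), on the mouth plane, 78 mm above the board. Axes as the hinge block's. The channel is 8 mm across, brass flares widen it to about 16 mm at the mouth; 26 mm along y; 60 mm deep. Fully home is 45 mm in, the handle's shoulder on the mouth plane.
- gap_2 (a point): Centre of the mouth of gap 2 (1 to 3 along the block's +y), on the mouth plane, 78 mm above the board. Axes as the hinge block's. The channel is 8 mm across, brass flares widen it to about 16 mm at the mouth; 26 mm along y; 60 mm deep. Fully home is 45 mm in, the handle's shoulder on the mouth plane.
- gap_3 (a point): Centre of the mouth of gap 3 (1 to 3 along the block's +y), on the mouth plane, 78 mm above the board. Axes as the hinge block's. The channel is 8 mm across, brass flares widen it to about 16 mm at the mouth; 26 mm along y; 60 mm deep. Fully home is 45 mm in, the handle's shoulder on the mouth plane.
- home_1 (a point): Point in the middle of gap 1, 45 mm in along its slope: where the blade's tip is when it is fully home (3 mm play across). Which gap is which changes: in one a fixed stop halts the blade about 20 mm in; in one it slides home with hardly any rubbing; in one a sprung shoe on the cover side, from 12 mm in, presses it on the steel leaf with 4 to 6 N, so that it drags by a few newtons either way and stays where it is left.
- home_2 (a point): Point in the middle of gap 2, 45 mm in along its slope: where the blade's tip is when it is fully home (3 mm play across). Which gap is which changes: in one a fixed stop halts the blade about 20 mm in; in one it slides home with hardly any rubbing; in one a sprung shoe on the cover side, from 12 mm in, presses it on the steel leaf with 4 to 6 N, so that it drags by a few newtons either way and stays where it is left.
- home_3 (a point): Point in the middle of gap 3, 45 mm in along its slope: where the blade's tip is when it is fully home (3 mm play across). Which gap is which changes: in one a fixed stop halts the blade about 20 mm in; in one it slides home with hardly any rubbing; in one a sprung shoe on the cover side, from 12 mm in, presses it on the steel leaf with 4 to 6 N, so that it drags by a few newtons either way and stays where it is left.
- tumbler: Bystander: glass tumbler 72 mm across and 90 mm tall holding wooden pegs that reach 116 mm. Origin: centre of the underside.
- nut_driver: Bystander: nut driver with red handle 28 mm wide, lying on the board, 220 mm long. Origin: under the joint of handle and shaft; handle toward -y, reaching 103 mm, shaft and socket toward +y, reaching 120 mm.
- ceramic_knob: Bystander: off-white ceramic knob, 38 mm across, 31 mm tall, standing on its foot. Origin: centre of the underside.
Things that resemble listed ones, but are neither listed nor needed, are in the scene too. Leave any green or yellow look-alike of the feeler alone.

How it is judged (in metres and radians):
On the way:
1. the blade is drawn clear out of the carousel (height (world z) of feeler above 0.068 m), for 0.1 s.
At the end, for the whole second after the job is handed in: The blade's tip is within 7 mm of the home point of one of the gaps, in a gap that pinches it (it presses on the hinge block with more than 3.5 N without being held, which only the dragging gap does), and it is at rest; tumbler, nut driver and knob are within 20 mm of where they began ((distance between feeler and home_1 below 0.007 m or distance between feeler and home_2 below 0.007 m or distance between feeler and home_3 below 0.007 m) and contact force between feeler and hinge_block above 3.5 N and linear speed of feeler below 0.01 m/s and distance of each of tumbler, nut_driver, ceramic_knob from where it was at the start of the episode below 0.02 m); the robot touches nothing.
It fails at once if the tumbler is pushed more than 20 mm away (distance of tumbler from where it was at the start of the episode above 0.02 m).
It fails at once if the nut driver is pushed more than 20 mm away (distance of nut_driver from where it was at the start of the episode above 0.02 m).
It fails at once if the ceramic knob is pushed more than 20 mm away (distance of ceramic_knob from where it was at the start of the episode above 0.02 m).
It fails at once if the tumbler is tipped (angle between tumbler's own z axis and vertical above 0.35 rad).
It also fails if it takes over 51 s, if anything falls off the work surface, if the arm or the gripper's body presses on something with over 40 N, if the wrist force passes 120 N, or if a joint passes its speed limit or range.

## Robot

A 6-joint arm with a two-finger parallel gripper is mounted at the origin on the work surface. World frame = base frame: x ahead of the robot, y to its left, z up, the work surface at z = 0. Lengths are in m, angles in degrees, forces in N, time in s.
With the tool pointing down it reaches from about 0.3 to 0.75 m from the base axis. Payload 8.5 kg.
Tool frame: the origin (TCP) lies at the very end of the fingers, on their centre line; the grasp point (between the pads) lies 19 mm behind it; z points along the fingers, y is the direction in which the jaws open and shut (so a half turn about z gives the same grasp; the last joint's range is limited). The gripper opens to 85 mm and grips with 20 to 120 N. Pads are 22 mm wide; open, the fingers measure 114 mm over their backs; the gripper's body (76 mm by 85 mm) begins 54 mm behind the grasp point. The pads swing forward as they close: fully open they stand 13 mm farther back than shut.
Start: joints at [-83.956, 21.807, 74.336, -0, 83.858, -12.336], TCP at [0.173, -0.522, 0.198] pointing down, gripper open.
Joint ranges: [-178.18, 178.18], [-50.72, 133.34], [12.68, 142.11], [-81.47, 261.47], [9.98, 163.14], [-165.26, 165.26]. Speed limits (degrees/s): [136.94, 136.94, 180, 180, 180, 180].

## Interface

Orientations are given as a 3x3 rotation matrix whose columns are the frame's x, y, z axes.
In Python, from rig import env, vision, close_job, spotter gives the robot as it stands. The module is installed in compiled form; this text tells all that it offers.
- The arm moves only by the tool jog_arm, never from a script. Its argument "plan" is a list that holds one entry, the list of rows, each a list of 6 numbers: the shift along the tool's x, y, z in units of 40 mm (1.0 is 40 mm), then the turn, a rotation vector about the tool's x, y, z in units of 0.15 rad (1.0 is 0.15 rad). A call has 1 to 10 rows; each row shifts and turns the commanded pose from where the row before left it, along the tool's axes as they then stand; what a row does not reach is not made up. A row lasts 1/10 s, in which the tool goes at most 50 mm and 8.59 degrees, less where a joint would pass 70% of its speed; a pose out of reach is approached as far as the arm can. A call with a number of a shift or a turn outside -1 to 1 is refused whole. A call with a gripper value outside its range is refused whole. "grip" is the opening, from -1 (shut) to 1 (fully open), set as the call begins (left out, the last holds). The fingers move at their own pace and stop on an object; "squeeze" is the grip in N (left out, the last holds). Time passes only in rows, so rows that do not move let the fingers close. It gives the time, the measured TCP pose, the force and the opening at its end, in the units of the state.
- env.observe(): the state, without advancing time (a new reading comes with each control period).
- vision.get_image(name): name is "scene" or "side" or "wrist"; returns (picture, depth): 384x512x3 uint8, red, green, blue; 384x512 float32, m along the optical axis (not along the pixel's ray), 0 where there is no reading.
- vision.camera_info(name): a dict with "fx", "fy", "cx", "cy" (pixels), "rvec" (rotation vector, rad) and "tvec" (3), from world to camera coordinates, as OpenCV has them. Camera axes: x right, y down, z forward; pixel columns grow to the right and rows downward; lengths in m; the calibration is good to about 2 mm. A picture is of the moment at which its call begins: read the wrist's pose just before it. camera_info takes no time and is no camera call; for the wrist camera it gives the pose at the moment of the call.
- close_job(): hands the job in, once; it reports no verdict.
Trained networks look in the newest picture that a camera, given by its name, has taken for a name from the list of things; names that differ only in an ending like _2 or _b are one class to them, and where a whole thing is asked for, a point or a joint stands for the part that bears it (a point fixed in the world has none). Each returns a list of dicts, best first, with "score" (0 to 1); they miss things now and then, are a little off and sometimes report something else, mostly with a low value. They report only what shows in the picture. A call takes as long as a camera call. They do not tell look-alikes from the thing itself.
- spotter.trace(camera, query): "pixels" (384x512 bool, what is visible of it) and "rect" ([left, top, right, bottom] in pixels, round what is visible of it).
The state is a dict: "time_s": time; "q": joint angles; "qvel": joint speeds; "joint_efforts": joint torques, N m; "position": TCP position; "tool_rot": TCP orientation; "ft_force": force on the tool from outside, world axes, zero at the start; "wrist_torque": the same for the moment, N m; "grip_width": finger opening in m.
Only numpy, scipy, OpenCV 4.12 (cv2) and the standard library are available. Lean on these libraries where they do the work, as an engineer would, in place of code of your own. Each camera call takes 0.05 s, during which the arm holds its last target.

## Working session

There is one attempt and no reset: what is moved stays moved. The work goes in short steps, Python scripts to look and compute and a tool call to move; the robot and the scene stay as the last step left them, time stands still between calls to the robot, and variables do not carry over. Pictures are saved under pics/ and viewed, and the job is handed in when it is done.

Besides the shell and the picture viewer there is one more tool, called in YAML: its name, and indented under it one key for each argument. jog_arm: Moves the arm, as the interface text tells. Its arguments: {"type":"object","properties":{"plan":{"type":"array"},"grip":{"type":"number"},"squeeze":{"type":"number"}},"required":["plan"]}

```bash
mkdir -p pics
cat > h.py <<'E'
import numpy as np, cv2
from rig import env, vision, close_job, spotter
def snap(n,f,scale=1.5):
    im,d=vision.get_image(n); np.savez('%s.npz'%f,im=im,d=d)
    cv2.imwrite('pics/%s.png'%f,cv2.resize(im[:,:,::-1],None,fx=scale,fy=scale)); return im,d
def cloud(n,d):
    c=vision.camera_info(n); R,_=cv2.Rodrigues(np.array(c['rvec'],float)); t=np.array(c['tvec'],float).ravel()
    v,u=np.mgrid[0:384,0:512]; p=np.stack([(u-c['cx'])/c['fx']*d,(v-c['cy'])/c['fy']*d,d],-1)
    w=(p-t)@R; w[d<=0]=np.nan; return w
def proj(n,P):
    c=vision.camera_info(n);K=np.array([[c['fx'],0,c['cx']],[0,c['fy'],c['cy']],[0,0,1.]])
    return cv2.projectPoints(np.array(P,float).reshape(-1,1,3),np.array(c['rvec'],float),np.array(c['tvec'],float),K,None)[0].reshape(-1,2)
E
python3 - <<'E'
from h import *
for n in ['scene','side']:
    im,d=snap(n,n+'0'); w=cloud(n,d)
    for q in ['feeler','carousel','hinge_block','tumbler','nut_driver','ceramic_knob','gap_1']:
        for r in spotter.trace(n,q)[:4]:
            m=r['pixels']; p=w[m]; p=p[~np.isnan(p[:,0])]
            print(n,q,round(r['score'],2),np.round(r['rect']),np.round(np.median(p,0),3),np.round(np.percentile(p,2,0),3),np.round(np.percentile(p,98,0),3))
print(env.observe())
E
```

```text
scene feeler 0.77 [297. 161. 311. 186.] [0.609 0.185 0.093] [0.586 0.181 0.064] [0.622 0.195 0.116]
scene feeler 0.68 [352. 168. 364. 203.] [0.705 0.272 0.073] [ 0.635  0.263 -0.002] [0.716 0.385 0.1  ]
scene feeler 0.58 [324. 146. 338. 180.] [0.579 0.319 0.072] [0.557 0.31  0.002] [0.592 0.334 0.1  ]
scene feeler 0.17 [101. 200. 212. 292.] [ 0.553 -0.202  0.012] [ 0.419 -0.261  0.005] [ 0.641 -0.124  0.086]
scene carousel 0.84 [267. 160. 320. 207.] [0.596 0.167 0.044] [ 0.515  0.132 -0.001] [0.632 0.24  0.069]
scene hinge_block 0.56 [100. 198. 215. 294.] [ 0.552 -0.202  0.012] [ 0.418 -0.261  0.002] [ 0.641 -0.122  0.086]
scene tumbler 0.74 [273. 235. 307. 298.] [ 0.796 -0.042  0.069] [ 0.753 -0.067  0.003] [ 0.82  -0.001  0.114]
scene nut_driver 0.74 [324. 209. 397. 246.] [0.767 0.156 0.023] [0.745 0.107 0.007] [0.791 0.318 0.027]
scene ceramic_knob 0.64 [178. 178. 190. 192.] [ 0.378 -0.025  0.025] [ 0.355 -0.038 -0.002] [ 0.388 -0.007  0.031]
scene gap_1 0.73 [100. 199. 212. 295.] [ 0.552 -0.202  0.012] [ 0.418 -0.262  0.003] [ 0.641 -0.121  0.086]
side feeler 0.92 [247. 118. 268.
[... 1105 characters left out ...]
41623e-03,
        8.38577814e+01, -1.23351215e+01]), 'qvel': array([ 0.07145427, -0.08157136,  0.04064425, -0.07567283, -0.15546418,
        0.00158072]), 'joint_efforts': array([-1.80229308e-03, -4.48298478e+01, -2.31455344e+01, -4.00504823e-04,
        4.17573347e-04,  6.99871009e-06]), 'position': array([ 0.17341432, -0.52191997,  0.19754017]), 'tool_rot': array([[ 9.48980231e-01,  3.15335563e-01, -5.95826001e-05],
       [ 3.15335561e-01, -9.48980233e-01, -3.62436757e-05],
       [-6.79716296e-05,  1.56060191e-05, -9.99999998e-01]]), 'ft_force': array([-0.41106081,  0.3659798 ,  0.7529166 ]), 'wrist_torque': array([0.00695912, 0.00816055, 0.01448145]), 'grip_width': 0.08518732948601958}
```

View pics/scene0.png

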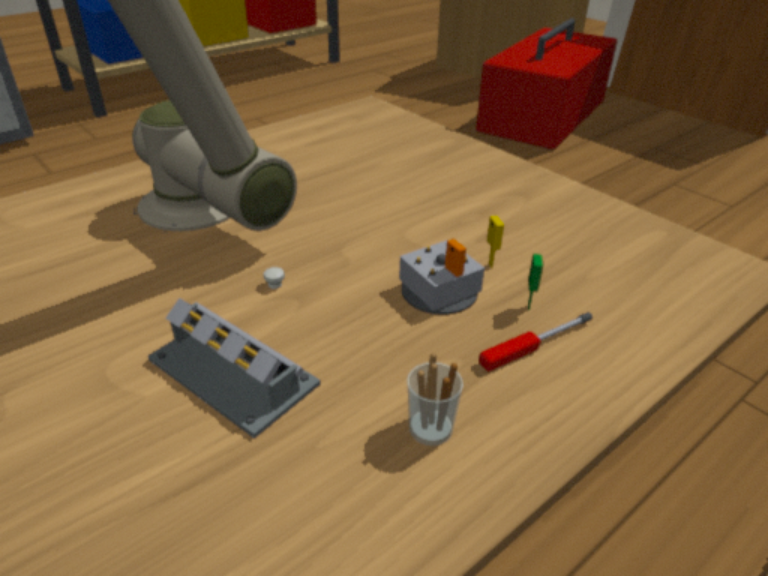

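View pics/side0.png

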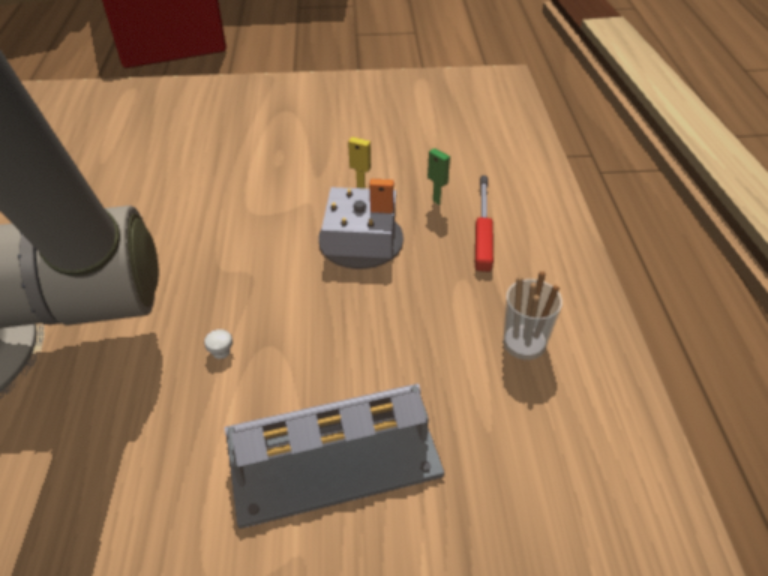

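Run:
```python
from h import *
a=np.load('side0.npz')['im']; b=np.load('scene0.npz')['im']
o=np.hstack([cv2.resize(a[80:190,200:310],(400,400),interpolation=2),cv2.resize(b[130:240,260:370],(400,400),interpolation=2)])
cv2.imwrite('pics/crop1.png',o[:,:,::-1])
o=np.hstack([cv2.resize(a[245:365,145:305],(400,300),interpolation=2),cv2.resize(b[190:310,80:240],(400,300),interpolation=2)])
cv2.imwrite('pics/crop2.png',o[:,:,::-1])
```

```text
(no output)
```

View pics/crop1.png

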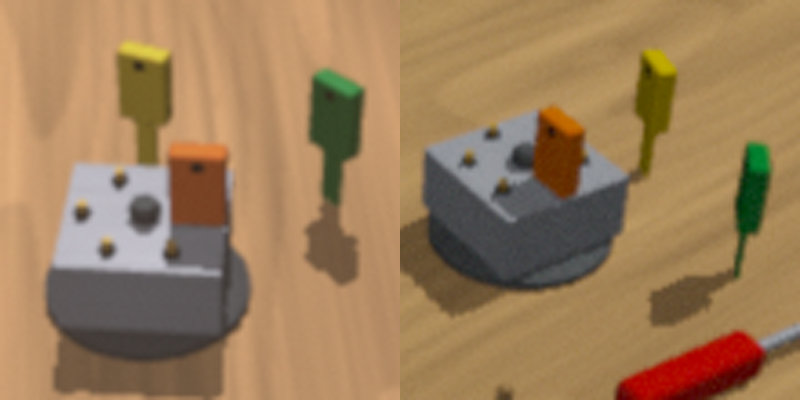

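View pics/crop2.png

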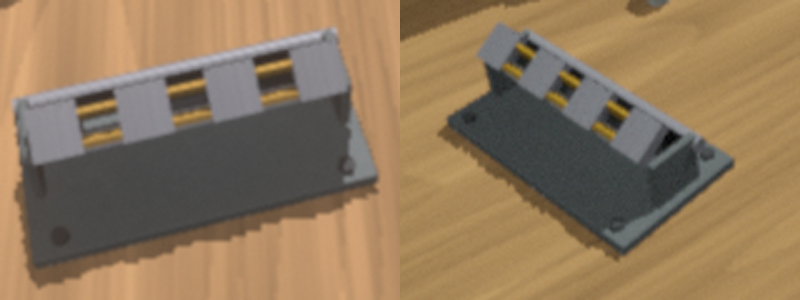

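The orange feeler at scene (304,173) / side (257,130) stands in the carousel block. The yellow one at scene (330,162) and the green one at (357,185) stand outside it, so they are look-alikes. The orange one fits. The hinge block is at scene (157,246), with three gaps outlined in brass. Next I'll measure the feeler and the block precisely.

Run:
```python
from h import *
for n in ['scene','side']:
    z=np.load(n+'0.npz'); im,d=z['im'],z['d']; w=cloud(n,d)
    hsv=cv2.cvtColor(im,cv2.COLOR_RGB2HSV)
    near=(np.abs(w[...,0]-.605)<.06)&(np.abs(w[...,1]-.188)<.06)
    m=near&(hsv[...,0]>3)&(hsv[...,0]<14)&(hsv[...,1]>190)&(w[...,2]>.066)
    p=w[m]; print(n,'feeler n',len(p),np.round(p.min(0),3),np.round(p.max(0),3))
    t=p[p[:,2]>.110]; print(' top',np.round(t.mean(0),4),cv2.minAreaRect(t[:,:2].astype('f4')*1000))
    f=p[(p[:,2]<.108)&(p[:,2]>.072)]; print(' face rect',cv2.minAreaRect(f[:,:2].astype('f4')*1000))
    m=(np.abs(w[...,0]-.57)<.08)&(np.abs(w[...,1]-.19)<.08)&(np.abs(w[...,2]-.062)<.004)&(hsv[...,1]<90)
    print(' block top',cv2.minAreaRect(w[m][:,:2].astype('f4')*1000),m.sum())
    m=(np.abs(w[...,0]-.57)<.03)&(np.abs(w[...,1]-.19)<.03)&(np.abs(w[...,2]-.075)<.003)&(hsv[...,1]<120)
    print(' button',np.round(w[m].mean(0),4),m.sum())
    # hinge
    r=(w[...,0]>.37)&(w[...,0]<.69)&(w[...,1]>-.32)&(w[...,1]<-.06)
    b=r&(w[...,2]>.006)&(w[...,2]<.018)
    print(' base',cv2.minAreaRect(w[b][:,:2].astype('f4')*1000),np.median(w[b][:,2]))
    t=r&(w[...,2]>.06); print(' upper',cv2.minAreaRect(w[t][:,:2].astype('f4')*1000),w[t][:,2].max())
    # normals
    gx=w[1:-1,2:]-w[1:-1,:-2]; gy=w[2:,1:-1]-w[:-2,1:-1]; nn=np.cross(gx,gy); nn/=np.linalg.norm(nn,axis=-1,keepdims=True); nn*=-np.sign(nn[...,2:3]+1e-9)*-1
    sel=nn[t[1:-1,1:-1]]; sel=sel[~np.isnan(sel[:,0])]
    print(' normal median',np.round(np.median(sel,0),3));
```

```text
scene feeler n 75 [0.584 0.181 0.067] [0.62  0.193 0.112]
 top [0.6095 0.1839 0.1111] ((609.9290161132812, 183.58712768554688), (20.420618057250977, 4.309967517852783), 9.988659858703613)
 face rect ((602.8565673828125, 184.95355224609375), (36.067413330078125, 11.624227523803711), 7.537929534912109)
 block top ((568.1908569335938, 196.1734619140625), (105.95500946044922, 108.97706604003906), 80.9823989868164) 660
 button [0.5691 0.1941 0.0742] 14
 base ((519.497314453125, -188.25205993652344), (244.14878845214844, 131.6516876220703), 11.328415870666504) 0.010760145286081614
 upper ((521.5794677734375, -188.43560791015625), (221.83779907226562, 55.87974166870117), 11.036287307739258) 0.09042554612815439
 normal median [ 0.019 -0.267  0.673]Traceback (most recent call last):
  File "<stdin>", line 7, in <module>
    return umr_minimum(a, axis, None, out, keepdims, initial, where)
ValueError: zero-size array to reduction operation minimum which has no identity
```

Run:
```python
from h import *
im,d=snap('wrist','wrist0')
c=vision.camera_info('wrist');R,_=cv2.Rodrigues(np.array(c['rvec']));print('cam pos',-R.T@np.array(c['tvec']),'axis',R[2]); print(c['fx'])
s=env.observe(); T=s['tool_rot']; print('cam in tool',T.T@(-R.T@np.array(c['tvec'])-s['position']), R@T)
z=np.load('side0.npz'); im,d=z['im'],z['d']; w=cloud('side',d)
hsv=cv2.cvtColor(im,cv2.COLOR_RGB2HSV)
near=(np.abs(w[...,0]-.605)<.06)&(np.abs(w[...,1]-.188)<.06)
print(hsv[130,257],w[130,257])
for (n) in ['scene','side']:
    z=np.load(n+'0.npz'); im,d=z['im'],z['d']; w=cloud(n,d); hsv=cv2.cvtColor(im,cv2.COLOR_RGB2HSV)
    near=(np.abs(w[...,0]-.605)<.06)&(np.abs(w[...,1]-.188)<.04)
    m=near&(hsv[...,0]<14)&(hsv[...,1]>150)&(w[...,2]>.066); p=w[m]; print(n,len(p),np.round(p.min(0),3),np.round(p.max(0),3))
    t=p[p[:,2]>.113]; print(' top',len(t),np.round(t.mean(0),4),cv2.minAreaRect(t[:,:2].astype('f4')*1000))
    f=p[(p[:,2]<.108)]; print(' face',cv2.minAreaRect(f[:,:2].astype('f4')*1000))
    r=(w[...,0]>.37)&(w[...,0]<.69)&(w[...,1]>-.32)&(w[...,1]<-.06)
    b=r&(hsv[...,0]>15)&(hsv[...,0]<30)&(hsv[...,1]>160)&(w[...,2]>.05)
    nl,lab,st,ce=cv2.connectedComponentsWithStats(b.astype('uint8'))
    for i in range(1,nl):
        q=w[lab==i]
        if len(q)>5: print(' brass',len(q),np.round(ce[i]),np.round(q.mean(0),4),np.round(q.min(0),3),np.round(q.max(0),3))
    b=r&(w[...,2]>.006)&(w[...,2]<.018)
    if n=='side':
        print(' base',cv2.minAreaRect(w[b][:,:2].astype('f4')*1000))
```

```text
cam pos [ 0.2525557  -0.49602065  0.37434088] axis [-0.30709534 -0.10157517 -0.94624253]
278.2166658151573
cam in tool [ 0.08325915  0.00037302 -0.17682161] [[-1.33566773e-03  9.99999107e-01 -4.46157556e-05]
 [-9.46236456e-01 -1.27829064e-03 -3.23473237e-01]
 [-3.23473005e-01 -3.89835709e-04  9.46237319e-01]]
[ 10 180 122] [0.60727676 0.18380442 0.095761  ]
scene 85 [0.579 0.181 0.066] [0.621 0.193 0.116]
 top 1 [0.5875 0.185  0.1155] ((587.5444946289062, 185.04415893554688), (0.0, 0.0), 0.0)
 face ((599.6217041015625, 186.5980224609375), (41.89674758911133, 11.89714527130127), 1.0244220495224)
 brass 24 [130. 210.] [ 0.4597 -0.2042  0.0799] [ 0.451 -0.208  0.073] [ 0.472 -0.196  0.083]
 brass 15 [125. 217.] [ 0.4624 -0.2205  0.0696] [ 0.453 -0.225  0.067] [ 0.47  -0.216  0.072]
 brass 24 [147. 222.] [ 0.5182 -0.1933  0.0803] [ 0.508 -0.196  0.073] [ 0.53  -0.185  0.084]
 brass 19 [142. 229.] [ 0.5216 -0.2088  0.0702] [ 0.511 -0.213  0.067] [ 0.532 -0.205  0.072]
 brass 29 [167. 234.] [ 0.5769 -0.1811  0.0802] [ 0.568 -0.185  0.075] [ 0.586 -0.174  0.084]
 brass 21 [162. 242.] [ 0.5805 -0.1962  0.0694] [ 0.572 -0.2    0.066] [ 0.59  -0.191  0.073]
side 288 [0.585 0.178 0.067] [0.619 0.198 0.118]
 top 69 [0.6015 0.1884 0.1152] ((601.8074951171875, 188.68971252441406), (17.230562210083008, 33.68026351928711), 82.1607666015625)
 face ((600.6923217773438, 182.8310089111328), (8.666812896728516, 31.62972068786621), 75.35975646972656)
 base ((521.4033203125, -198.6260986328125), (240.3257293701172, 112.4156494140625), 11.280016899108887)
```

View pics/wrist0.png

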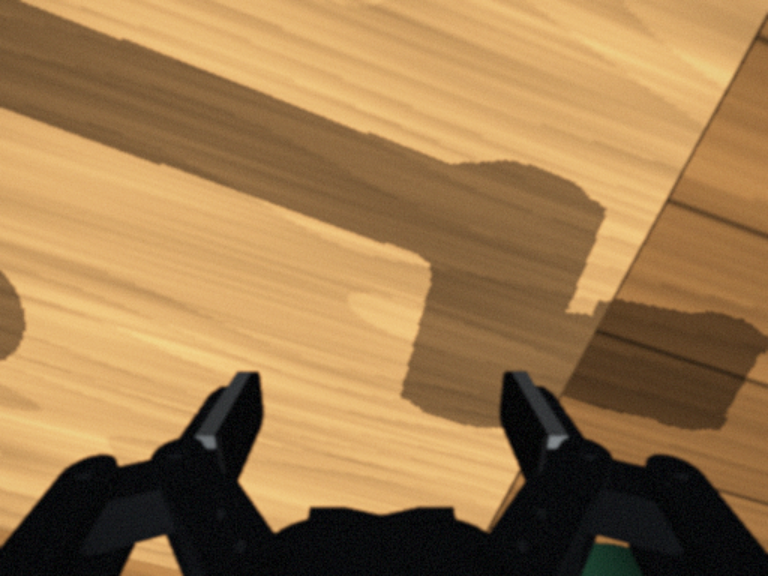

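Brass pairs put the mouths at about gap 1 (0.579,-0.189), gap 2 (0.520,-0.201) and gap 3 (0.461,-0.212), with the block yawed about 101.3°. I'll look along the gaps with the wrist camera next.

```bash
cat >> h.py <<'E'
from scipy.spatial.transform import Rotation as Ro
YAW=np.radians(11.3)
def frame(yaw=YAW,tilt=35):
    # tool x along (cos,sin); tilt: z = sin(t)*hx - cos(t)*z
    tx=np.array([np.cos(yaw),np.sin(yaw),0]); hx=np.array([-np.sin(yaw),np.cos(yaw),0]); t=np.radians(tilt)
    tz=np.sin(t)*hx-np.array([0,0,np.cos(t)]); return np.stack([tx,np.cross(tz,tx),tz],1)
def delta(pos,R,s=None,rotfirst=False):
    s=s or env.observe(); T=np.array(s['tool_rot']); dp=np.array(pos)-s['position']
    rv=Ro.from_matrix(T.T@R).as_rotvec()/.15
    print('t',s['time_s'],'shift(start frame)',np.round(T.T@dp/.04,3),'shift(end frame)',np.round(R.T@dp/.04,3),'rot',np.round(rv,3))
E
python3 - <<'E'
from h import *
R=frame(); print(R); delta([.566,-.279,.20],R)
E
```

```text
[[ 0.98061466  0.16050968 -0.11239009]
 [ 0.19594614 -0.8032725   0.56245746]
 [ 0.         -0.57357644 -0.81915204]]
t 0.85 shift(start frame) [11.229 -2.668 -0.062] shift(end frame) [10.814 -3.338  2.262] rot [4.067 0.252 0.798]
```

jog_arm:
  plan:
    - [[0.94, -0.22, 0, 0, 0, 0], [0.94, -0.22, 0, 0, 0, 0], [0.94, -0.22, 0, 0, 0, 0], [0.94, -0.22, 0, 0, 0, 0], [0.94, -0.22, 0, 0, 0, 0], [0.94, -0.22, 0, 0, 0, 0], [0.94, -0.22, 0, 0, 0, 0], [0.94, -0.22, 0, 0, 0, 0], [0.94, -0.22, 0, 0, 0, 0], [0.94, -0.22, 0, 0, 0, 0]]

```text
time_s: 1.85
position: [0.5038, -0.3188, 0.1976]
tool_rot: [[0.949, 0.315, 0.0], [0.315, -0.949, -0.0], [0.0, 0.0, -1.0]]
ft_force: [-0.8, -0.7, -0.2]
grip_width: 0.0858
```

jog_arm:
  plan:
    - [[0.9, -0.22, 0, 0, 0, 0], [0.9, -0.22, 0, 0, 0, 0], [0, 0, 0, 0.81, 0.05, 0.16], [0, 0, 0, 0.81, 0.05, 0.16], [0, 0, 0, 0.81, 0.05, 0.16], [0, 0, 0, 0.81, 0.05, 0.16], [0, 0, 0, 0.81, 0.05, 0.16], [0, 0, 0, 0, 0, 0], [0, 0, 0, 0, 0, 0]]

```text
time_s: 2.75
position: [0.5654, -0.2807, 0.197]
tool_rot: [[0.981, 0.161, -0.112], [0.196, -0.806, 0.558], [-0.0, -0.57, -0.822]]
ft_force: [0.3, -0.0, 0.6]
grip_width: 0.0853
```

Run:
```python
from h import *
delta([.566,-.279,.20],frame()); print(env.observe()['q'])
im,d=snap('wrist','wrist1')
```

```text
t 2.75 shift(start frame) [ 0.024 -0.075 -0.04 ] shift(end frame) [ 0.024 -0.076 -0.04 ] rot [ 0.033  0.001 -0.001]
[-45.64123367  44.64163892  40.96934238  21.63124148 122.61116342
  40.21658761]
```

View pics/wrist1.png

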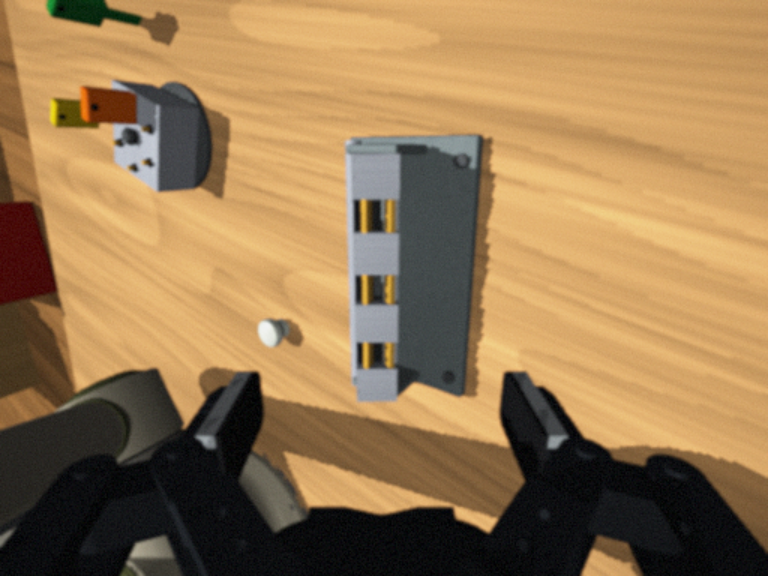

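The view runs along the slope. The gaps are at 1.5x pixels (378,216), (378,290) and (378,355), each between two brass flares. Now I'll measure them.

Run:
```python
from h import *
z=np.load('wrist1.npz'); im,d=z['im'],z['d']; w=cloud('wrist',d); hsv=cv2.cvtColor(im,cv2.COLOR_RGB2HSV)
cv2.imwrite('pics/crop3.png',cv2.resize(im[85:275,220:330],None,fx=3.1,fy=3.1,interpolation=2)[:,:,::-1])
r=(w[...,0]>.37)&(w[...,0]<.69)&(w[...,1]>-.32)&(w[...,1]<-.06)&(w[...,2]>.04)
R=frame(); L=w@R  # tool-like coords: x along +tx, y -across, z depth along way in
b=r&(hsv[...,0]>15)&(hsv[...,0]<30)&(hsv[...,1]>140)
nl,lab,st,ce=cv2.connectedComponentsWithStats(b.astype('uint8'))
for i in range(1,nl):
    q=w[lab==i]; l=L[lab==i]
    if len(q)>5: print('brass',len(q),np.round(ce[i]),'mean',np.round(q.mean(0),4),'local min',np.round(np.percentile(l,3,0),4),'max',np.round(np.percentile(l,97,0),4))
pl=r&(hsv[...,1]<70)&(w[...,2]>.06)
l=L[pl]; zz=np.median(l[:,2]); print('plate depth med',zz)
k=np.abs(l[:,2]-zz)<.006; A=np.c_[l[k][:,:2],np.ones(k.sum())]; print(np.linalg.lstsq(A,l[k][:,2],rcond=None)[0],k.sum(),np.round(np.percentile(l[k],[2,98],0),4))
rc=cv2.minAreaRect(l[k][:,:2].astype('f4')*1000); print(rc)
b=(w[...,2]>.006)&(w[...,2]<.018)&(w[...,0]>.37)&(w[...,0]<.69)&(w[...,1]>-.32)&(w[...,1]<-.06)&(hsv[...,1]<110)
print('base',cv2.minAreaRect(w[b][:,:2].astype('f4')*1000))
```

```text
brass 164 [243. 144.] mean [ 0.5789 -0.1802  0.0817] local min [ 0.5212  0.1863 -0.2378] max [ 0.5433  0.1949 -0.2262]
brass 122 [260. 144.] mean [ 0.582  -0.1961  0.0722] local min [ 0.5211  0.2066 -0.2379] max [ 0.5435  0.2124 -0.23  ]
brass 139 [244. 193.] mean [ 0.5196 -0.1919  0.082 ] local min [ 0.4614  0.1854 -0.2379] max [ 0.483   0.1956 -0.2272]
brass 91 [259. 193.] mean [ 0.5229 -0.2078  0.0724] local min [ 0.4614  0.2068 -0.2378] max [ 0.4832  0.2118 -0.2308]
brass 114 [244. 236.] mean [ 0.4601 -0.2036  0.0819] local min [ 0.401   0.1857 -0.2379] max [ 0.4227  0.1951 -0.2266]
brass 78 [259. 236.] mean [ 0.464  -0.22    0.0724] local min [ 0.4012  0.207  -0.2378] max [ 0.423   0.2122 -0.2307]
plate depth med -0.46387404958854683
[-0.08122021 -0.27083328 -0.38117018] 551 [[ 0.4941  0.1472 -0.4691]
 [ 0.5116  0.1591 -0.4582]]
((500.36053466796875, 152.26148986816406), (14.177023887634277, 23.468769073486328), 88.99790954589844)
base ((520.302734375, -188.1372833251953), (239.16586303710938, 128.77444458007812), 11.379344940185547)
```

View pics/crop3.png

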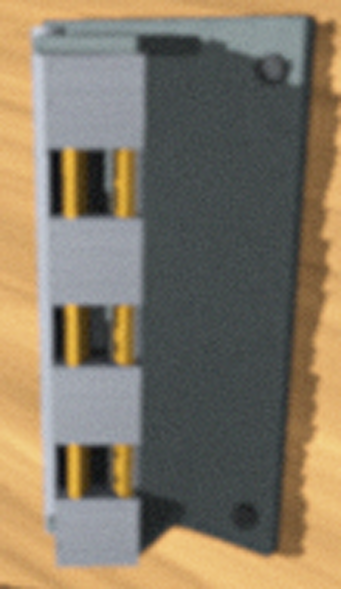

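Run:
```python
from h import *
z=np.load('wrist1.npz'); im,d=z['im'],z['d']; w=cloud('wrist',d); hsv=cv2.cvtColor(im,cv2.COLOR_RGB2HSV)
R=frame(); L=w@R
for c in [.5022,.4422]:
    m=(np.abs(L[...,0]-c)<.010)&(w[...,2]>.05)&(w[...,1]<-.15)&(L[...,1]>.15)&(L[...,1]<.24)
    l=L[m]; 
    for y0 in np.arange(.165,.235,.005):
        q=l[np.abs(l[:,1]-y0)<.0025]
        if len(q): print(round(y0,3),len(q),np.round(np.median(q[:,2]),4),end=' | ')
    print()
# profile across gap
for c in [.5323,.4722,.4119]:
    m=(np.abs(L[...,0]-c)<.006)&(L[...,1]>.17)&(L[...,1]<.23)&(w[...,2]>.0)&(w[...,1]<-.1)
    l=L[m]
    for y0 in np.arange(.178,.222,.002):
        q=l[np.abs(l[:,1]-y0)<.001]
        if len(q): print(round(y0,3),np.round(np.median(q[:,2])*1000,1),end=' | ')
    print()
```

```text
0.165 139 -0.4982 | 0.17 2 -0.5046 | 0.175 38 -0.1952 | 0.18 91 -0.4958 | 0.185 500 -0.4975 | 0.19 861 -0.499 | 0.195 839 -0.4991 | 0.2 786 -0.4997 | 0.205 807 -0.4995 | 0.21 854 -0.4991 | 0.215 721 -0.4984 | 0.22 224 -0.4982 | 0.225 3 -0.4958 | 
0.17 6 -0.1908 | 0.175 39 -0.195 | 0.18 29 -0.2373 | 0.185 59 -0.2373 | 0.19 59 -0.2373 | 0.195 57 -0.2372 | 0.2 58 -0.2374 | 0.205 58 -0.2373 | 0.21 56 -0.2373 | 0.215 44 -0.2372 | 
0.178 -195.8 | 0.18 -226.7 | 0.182 -227.0 | 0.184 -227.2 | 0.186 -231.6 | 0.188 -236.1 | 0.19 -236.7 | 0.192 -233.1 | 0.194 -228.2 | 0.196 -226.6 | 0.198 -221.8 | 0.2 -216.1 | 0.202 -212.0 | 0.204 -226.7 | 0.206 -228.8 | 0.208 -234.5 | 0.21 -237.0 | 0.212 -236.1 | 0.214 -227.6 | 0.216 -226.7 | 0.218 -169.8 | 0.22 -170.9 | 0.222 -172.4 | 
0.178 -196.3 | 0.18 -227.3 | 0.182 -227.4 | 0.184 -227.4 | 0.186 -227.4 | 0.188 -236.4 | 0.19 -236.4 | 0.192 -233.9 | 0.194 -229.4 | 0.196 -222.7 | 0.198 -217.4 | 0.2 -217.3 | 0.202 -216.8 | 0.204 -226.8 | 0.206 -229.7 | 0.208 -233.4 | 0.21 -236.4 | 0.212 -236.1 | 0.214 -227.2 | 0.216 -227.7 | 0.22 -171.0 | 0.222 -172.7 | 
0.178 -196.1 | 0.18 -227.3 | 0.182 -227.2 | 0.184 -227.4 | 0.186 -227.0 | 0.188 -236.0 | 0.19 -237.1 | 0.192 -234.3 | 0.194 -229.6 | 0.196 -227.1 | 0.204 -227.5 | 0.206 -229.1 | 0.208 -233.3 | 0.21 -237.0 | 0.212 -236.1 | 0.214 -227.2 | 0.216 -227.3 | 0.22 -171.3 | 0.222 -172.1 |
```

Profiles give the mouth plane at local z = -0.2373, the centre across at y = 0.200, and x = 0.5323 / 0.4722 / 0.4119. Now to the carousel for a close look at the feeler.

Run:
```python
from h import *
delta([.602,.189,.19],frame(np.radians(-9),0))
```

```text
t 2.8 shift(start frame) [ 3.202 -9.196  6.602] shift(end frame) [ -0.934 -11.726   0.2  ] rot [-3.99   0.712  2.296]
```

jog_arm:
  plan:
    - [[0, 0, 0, -0.8, 0.14, 0.46], [0, 0, 0, -0.8, 0.14, 0.46], [0, 0, 0, -0.8, 0.14, 0.46], [0, 0, 0, -0.8, 0.14, 0.46], [0, 0, 0, -0.8, 0.14, 0.46], [-0.08, -0.9, 0, 0, 0, 0], [-0.08, -0.98, 0, 0, 0, 0], [-0.08, -0.98, 0, 0, 0, 0], [-0.08, -0.98, 0, 0, 0, 0], [-0.08, -0.98, 0, 0, 0, 0]]

```text
time_s: 3.8
position: [0.5796, -0.085, 0.1997]
tool_rot: [[0.988, -0.155, 0.001], [-0.155, -0.988, -0.001], [0.001, 0.001, -1.0]]
ft_force: [0.7, 0.4, 0.3]
grip_width: 0.0853
```

jog_arm:
  plan:
    - [[-0.08, -0.98, 0, 0, 0, 0], [-0.08, -0.98, 0, 0, 0, 0], [-0.08, -0.98, 0, 0, 0, 0], [-0.08, -0.98, 0, 0, 0, 0], [-0.08, -0.98, 0, 0, 0, 0], [-0.08, -0.98, 0.1, 0, 0, 0], [-0.08, -0.98, 0.1, 0, 0, 0], [0, 0, 0, 0, 0, 0], [0, 0, 0, 0, 0, 0]]

```text
time_s: 4.7
position: [0.6003, 0.1883, 0.1916]
tool_rot: [[0.988, -0.154, -0.0], [-0.154, -0.988, 0.001], [-0.0, -0.001, -1.0]]
ft_force: [-0.2, 0.0, -0.1]
grip_width: 0.0854
```

Run:
```python
from h import *
delta([.602,.189,.19],frame(np.radians(-9),0))
im,d=snap('wrist','wrist2'); w=cloud('wrist',d); hsv=cv2.cvtColor(im,cv2.COLOR_RGB2HSV)
m=(np.abs(w[...,0]-.6)<.05)&(np.abs(w[...,1]-.19)<.05)&(hsv[...,0]<14)&(hsv[...,1]>150)&(w[...,2]>.066)
t=w[m&(w[...,2]>.113)]; print('top',len(t),t.mean(0),cv2.minAreaRect(t[:,:2].astype('f4')*1000))
m=(np.abs(w[...,0]-.57)<.08)&(np.abs(w[...,1]-.19)<.08)&(np.abs(w[...,2]-.062)<.004)&(hsv[...,1]<90)
print(' block top',cv2.minAreaRect(w[m][:,:2].astype('f4')*1000),np.median(w[m][:,2]))
m=(np.abs(w[...,0]-.57)<.02)&(np.abs(w[...,1]-.19)<.02)&(np.abs(w[...,2]-.075)<.003)
print(' button',np.round(w[m].mean(0),4),m.sum())
```

```text
t 4.7 shift(start frame) [ 0.04  -0.023  0.039] shift(end frame) [ 0.04  -0.023  0.039] rot [-0.005  0.001  0.019]
top 608 [0.60914727 0.18592296 0.2383723 ] ((603.7906494140625, 191.62118530273438), (100.5388412475586, 36.444374084472656), 79.58110809326172)
 block top ((568.5032958984375, 195.911865234375), (104.23173522949219, 104.92220306396484), 81.57499694824219) 0.06239094749674346
 button [0.5657 0.1961 0.0745] 90
```

View pics/wrist2.png

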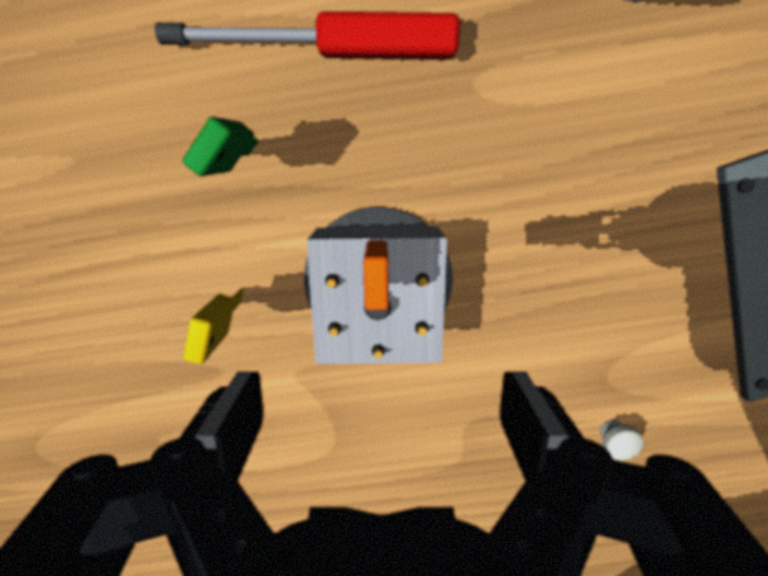

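Run:
```python
from h import *
z=np.load('wrist2.npz'); im,d=z['im'],z['d']; w=cloud('wrist',d); hsv=cv2.cvtColor(im,cv2.COLOR_RGB2HSV)
m=(np.abs(w[...,0]-.6)<.05)&(np.abs(w[...,1]-.19)<.03)&(hsv[...,0]<14)&(hsv[...,1]>150)&(w[...,2]>.113)&(w[...,2]<.122)
t=w[m]; print('top',len(t),t.mean(0),cv2.minAreaRect(t[:,:2].astype('f4')*1000))
delta([.602,.1905,.080],frame(np.radians(-8.6),0))
```

```text
top 188 [0.60517977 0.18875376 0.11629075] ((602.89208984375, 190.06442260742188), (14.567090034484863, 35.38608932495117), 80.75978088378906)
t 4.75 shift(start frame) [ 0.026 -0.082  2.787] shift(end frame) [ 0.025 -0.085  2.787] rot [-0.006  0.004 -0.04 ]
```

jog_arm:
  plan:
    - [[0.04, -0.07, 0.3, 0, 0, -0.04], [0, 0, 0.6, 0, 0, 0], [0, 0, 0.6, 0, 0, 0], [0, 0, 0.6, 0, 0, 0], [0, 0, 0.4, 0, 0, 0], [0, 0, 0.28, 0, 0, 0], [0, 0, 0, 0, 0, 0], [0, 0, 0, 0, 0, 0]]

```text
time_s: 5.55
position: [0.603, 0.1894, 0.0796]
tool_rot: [[0.988, -0.152, -0.002], [-0.152, -0.988, 0.002], [-0.002, -0.001, -1.0]]
ft_force: [-0.3, -0.6, 0.2]
grip_width: 0.0855
```

jog_arm:
  plan:
    - [[0, 0, 0, 0, 0, 0], [0, 0, 0, 0, 0, 0], [0, 0, 0, 0, 0, 0], [0, 0, 0, 0, 0, 0], [0, 0, 0, 0, 0, 0], [0, 0, 0, 0, 0, 0], [0, 0, 0, 0, 0, 0], [0, 0, 0, 0, 0, 0]]
  grip: -1
  squeeze: 60

```text
time_s: 6.35
position: [0.6027, 0.1898, 0.0794]
tool_rot: [[0.988, -0.152, -0.003], [-0.152, -0.988, 0.002], [-0.003, -0.001, -1.0]]
ft_force: [-0.2, 0.8, 4.4]
grip_width: 0.0134
```

Run:
```python
from h import *
s=env.observe(); print(s['position'],s['grip_width'],s['ft_force'],s['time_s'])
snap('side','side1'); im=np.load('side1.npz')['im']
cv2.imwrite('pics/crop4.png',cv2.resize(im[60:200,180:340],(800,700)[0:2],interpolation=2)[:600,:,::-1])
```

```text
[0.60274136 0.18977687 0.07937365] 0.013437096368358634 [-0.22066445  0.82148208  4.40675169] 6.35
```

View pics/crop4.png

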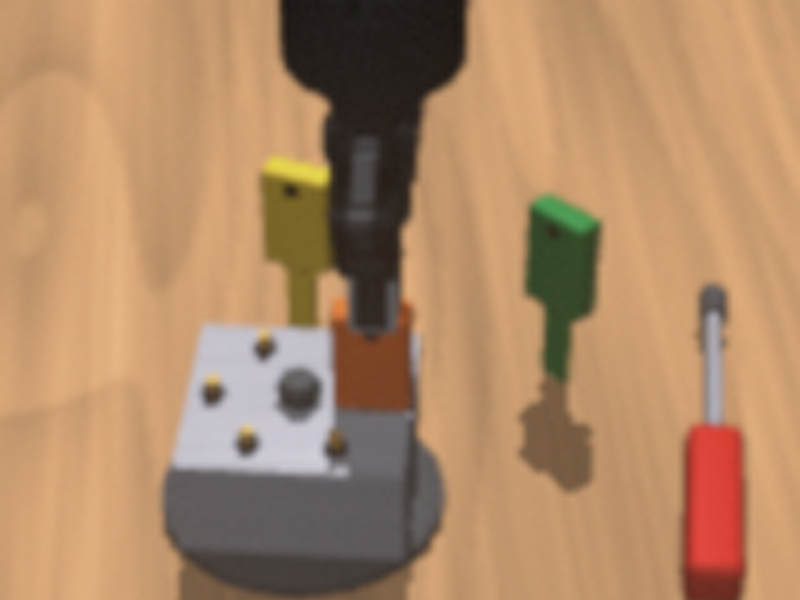

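The fingers hold the orange handle from both sides. The blade tip should be 62 mm ahead of the TCP. Lifting now.

jog_arm:
  plan:
    - [[0, 0, -0.3, 0, 0, 0], [0, 0, -0.4, 0, 0, 0], [0, 0, -0.5, 0, 0, 0], [0, 0, -0.5, 0, 0, 0], [0, 0, -0.5, 0, 0, 0], [0, 0, -0.5, 0, 0, 0], [0, 0, -0.5, 0, 0, 0], [0, 0, -0.4, 0, 0, 0], [0, 0, -0.3, 0, 0, 0], [0, 0, 0, 0, 0, 0]]

```text
time_s: 7.4
position: [0.6035, 0.1895, 0.2367]
tool_rot: [[0.988, -0.152, -0.0], [-0.152, -0.988, 0.002], [-0.001, -0.002, -1.0]]
ft_force: [0.4, -0.1, -1.3]
grip_width: 0.0134
```

Run:
```python
from h import *
snap('side','side2'); 
im,d=snap('wrist','wrist3'); 
R=frame()
for x in (.5323,.4722,.4119):
    tip=R@np.array([x,.2003,-.2373-.040]); print('start tcp',tip-R[:,2]*.0624)
tip=R@np.array([.4119,.2003,-.2373-.040]); delta(tip-R[:,2]*.0624,R)
s=env.observe();print(s['ft_force'],s['wrist_torque'],s['grip_width'])
```

```text
start tcp [ 0.59231019 -0.24766015  0.16337859]
start tcp [ 0.53337525 -0.25943651  0.16337859]
start tcp [ 0.47424418 -0.27125206  0.16337859]
t 7.5 shift(start frame) [-1.424 11.871  1.772] shift(end frame) [-5.409  9.753 -4.661] rot [ 4.019 -0.684 -2.265]
[-0.08334107 -0.51771211 -0.68132047] [0.02779803 0.00399094 0.01779516] 0.013284428877059119
```

View pics/side2.png

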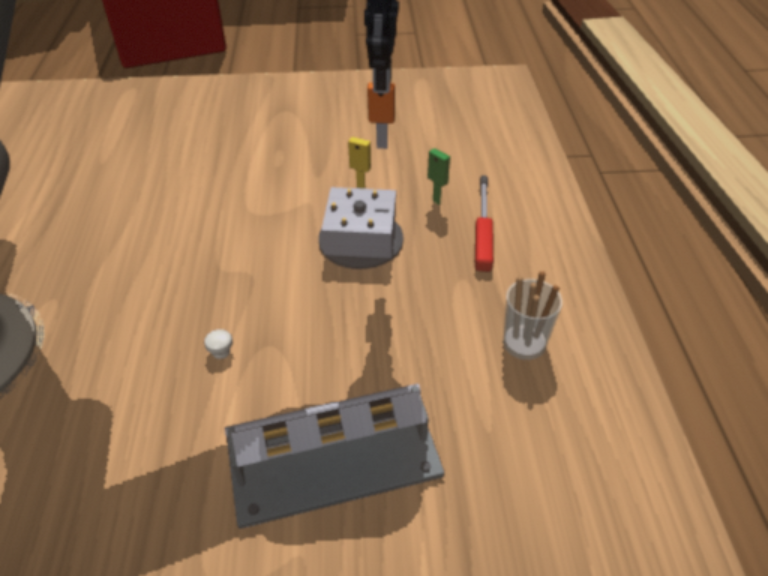

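View pics/wrist3.png

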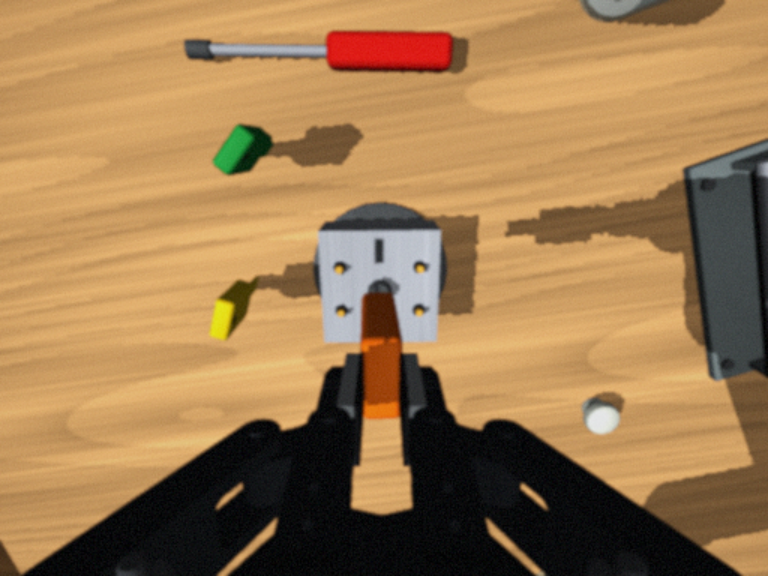

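The feeler is out and held straight. At 1.5x pixels it shows at side (382,110), and the slot at side (381,211) is empty. Moving to gap 3.

jog_arm:
  plan:
    - [[-0.12, 0.9, 0, 0, 0, 0], [-0.12, 0.99, 0, 0, 0, 0], [-0.12, 0.99, 0, 0, 0, 0], [-0.12, 0.99, 0, 0, 0, 0], [-0.12, 0.99, 0, 0, 0, 0], [-0.12, 0.99, 0, 0, 0, 0], [-0.12, 0.99, 0, 0, 0, 0], [-0.12, 0.99, 0, 0, 0, 0], [-0.12, 0.99, 0, 0, 0, 0], [-0.12, 0.99, 0, 0, 0, 0]]

```text
time_s: 8.5
position: [0.4951, -0.1924, 0.2337]
tool_rot: [[0.988, -0.152, -0.005], [-0.152, -0.988, 0.003], [-0.005, -0.002, -1.0]]
ft_force: [0.2, 0.7, -1.4]
grip_width: 0.0128
```

jog_arm:
  plan:
    - [[-0.12, 0.99, 0, 0, 0, 0], [-0.12, 0.99, 0, 0, 0, 0], [0, 0, 0, 0.8, -0.14, -0.45], [0, 0, 0, 0.8, -0.14, -0.45], [0, 0, 0, 0.8, -0.14, -0.45], [0, 0, 0, 0.8, -0.14, -0.45], [0, 0, 0, 0.8, -0.14, -0.45], [0, 0, 0, 0, 0, 0], [0, 0, 0, 0, 0, 0]]

```text
time_s: 9.4
position: [0.4746, -0.2681, 0.2336]
tool_rot: [[0.981, 0.156, -0.113], [0.193, -0.806, 0.56], [-0.004, -0.571, -0.821]]
ft_force: [0.4, 0.0, 0.1]
grip_width: 0.0135
```

Run:
```python
from h import *
R=frame();tip=R@np.array([.4119,.2003,-.2373-.040]); delta(tip-R[:,2]*.0624,R)
s=env.observe();print(s['ft_force'],s['q'])
```

```text
t 9.4 shift(start frame) [-0.018  1.064  1.398] shift(end frame) [-0.025  1.069  1.395] rot [ 0.021  0.01  -0.032]
[0.44807823 0.04524027 0.05336768] [-50.49801908  34.46562151  55.07394248  18.19169148 120.69553487
  33.5522358 ]
```

jog_arm:
  plan:
    - [[-0.02, 0.35, 0.46, 0.02, 0.01, -0.03], [0, 0.36, 0.47, 0, 0, 0], [0, 0.355, 0.465, 0, 0, 0], [0, 0, 0, 0, 0, 0], [0, 0, 0, 0, 0, 0]]

```text
time_s: 9.9
position: [0.4747, -0.2706, 0.1659]
tool_rot: [[0.98, 0.163, -0.112], [0.198, -0.804, 0.561], [0.002, -0.572, -0.82]]
ft_force: [0.4, -0.1, -0.0]
grip_width: 0.0136
```

Run:
```python
from h import *
R=frame();tip=R@np.array([.4119,.2003,-.2373-.040]); delta(tip-R[:,2]*.0624,R)
im,d=snap('wrist','wrist4'); b,db=snap('scene','scene4'); a,da=snap('side','side4')
o=np.hstack([cv2.resize(a[225:345,140:300],(533,400),interpolation=2)])
cv2.imwrite('pics/c4a.png',o[:,:,::-1])
s=env.observe(); p=s['position']+s['tool_rot'][:,2]*.0624
print('tip est',p, proj('side',[p]),proj('scene',[p]))
```

```text
t 9.9 shift(start frame) [-0.014  0.048  0.042] shift(end frame) [-0.014  0.048  0.042] rot [ 0.012 -0.003  0.017]
tip est [ 0.46791727 -0.23614743  0.11483297] [[184.20357548 293.22080057]] [[115.02654411 205.35184255]]
```

View pics/wrist4.png

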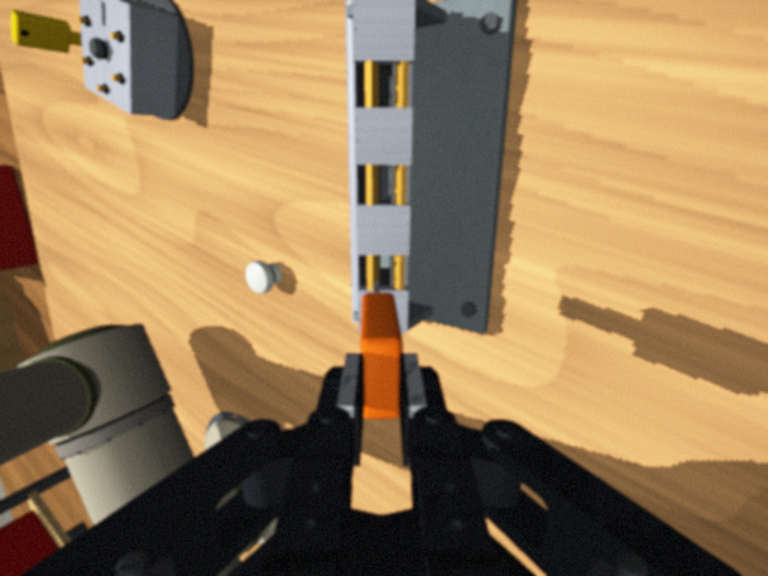

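View pics/c4a.png

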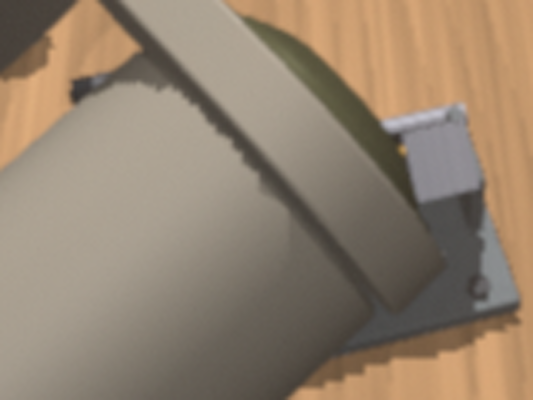

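View pics/scene4.png

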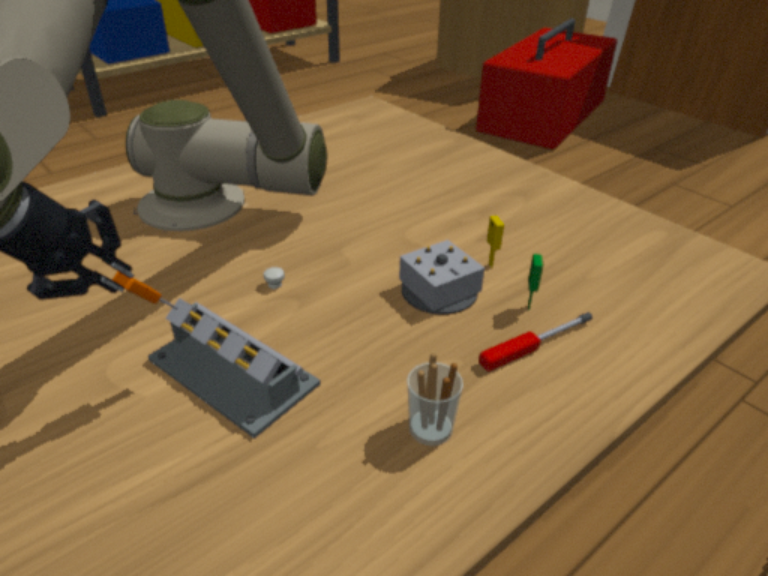

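Run:
```python
from h import *
z=np.load('wrist4.npz'); im,d=z['im'],z['d']; w=cloud('wrist',d); hsv=cv2.cvtColor(im,cv2.COLOR_RGB2HSV)
s=env.observe(); T=s['tool_rot']; P=s['position']
L=(w-P)@T
# handle
m=(hsv[...,0]<14)&(hsv[...,1]>180)&(np.abs(L[...,1])<.03)&(np.abs(L[...,2])<.06)
f=L[m]; f=f[f[:,0]>.012]; print('handle face',len(f),np.round(np.percentile(f,[3,50,97],0),4))
G=w@frame(); 
b=(hsv[...,0]>15)&(hsv[...,0]<30)&(hsv[...,1]>140)&(w[...,2]>.05)&(w[...,2]<.1)&(w[...,1]<-.15)
for c in (.5323,.4722,.4119):
    for side in (-1,1):
        q=b&(np.abs(G[...,0]-c)<.014)&(side*(G[...,1]-.2)>0)&(np.abs(G[...,1]-.2)<.02)
        if q.sum()>5: print(c,side,q.sum(),'tool frame med',np.round(np.median(L[q],0),4),'range y',np.round(np.percentile(L[q][:,1],[3,97]),4),'zmin',np.round(np.percentile(L[q][:,2],5),4))
    for y0 in np.arange(.178,.222,.002):
        q=(np.abs(G[...,0]-c)<.008)&(np.abs(G[...,1]-y0)<.001)&(w[...,2]>0)&(w[...,1]<-.1)
        if q.sum(): print(round(y0*1000),round(float(np.median(G[q][:,2])*1000),1),end=' | ')
    print()
```

```text
handle face 831 [[ 0.0127 -0.0074 -0.0387]
 [ 0.0169 -0.0006 -0.0247]
 [ 0.0174  0.006   0.0074]]
0.5323 -1 310 tool frame med [ 0.1206 -0.0063  0.1072] range y [-0.0113 -0.0017] zmin 0.1046
0.5323 1 211 tool frame med [0.1205 0.0122 0.1063] range y [0.0095 0.0157] zmin 0.1045
178 -195.7 | 180 -196.3 | 182 -227.7 | 184 -227.5 | 186 -227.0 | 188 -234.6 | 190 -236.2 | 192 -236.7 | 194 -233.3 | 196 -228.3 | 198 -223.9 | 200 -219.6 | 202 -215.1 | 204 -212.2 | 206 -225.6 | 208 -230.3 | 210 -234.6 | 212 -237.0 | 214 -236.1 | 216 -227.5 | 218 -226.8 | 222 -171.3 | 
0.4722 -1 229 tool frame med [ 0.0598 -0.0068  0.1073] range y [-0.0112 -0.002 ] zmin 0.1044
0.4722 1 168 tool frame med [0.0594 0.0119 0.1064] range y [0.0091 0.015 ] zmin 0.1042
178 -195.9 | 180 -197.1 | 182 -227.3 | 184 -227.2 | 186 -227.4 | 188 -227.8 | 190 -236.3 | 192 -236.8 | 194 -232.0 | 196 -227.8 | 198 -217.2 | 200 -217.2 | 202 -217.6 | 204 -217.4 | 206 -207.2 | 208 -229.6 | 210 -235.0 | 212 -236.5 | 214 -236.0 | 216 -227.4 | 218 -227.4 | 222 -171.1 | 
0.4119 -1 159 tool frame med [ 0.0002 -0.0074  0.1061] range y [-0.0107 -0.0033] zmin 0.1041
0.4119 1 128 tool frame med [-0.0006  0.0125  0.1059] range y [0.0096 0.0149] zmin 0.1042
178 -390.5 | 180 -396.2 | 182 -391.7 | 184 -388.6 | 186 -227.2 | 188 -235.0 | 190 -418.8 | 192 -390.1 | 194 -379.9 | 196 -379.9 | 198 -380.1 | 200 -379.9 | 202 -380.0 | 204 -380.3 | 206 -414.0 | 208 -422.6 | 210 -234.7 | 212 -237.7 | 214 -393.2 | 216 -392.0 | 218 -395.6 | 220 -424.5 | 222 -425.2 |
```

The depth profiles suggest gap 1 has a sloped shoe, gap 2 a flat stop 20 mm in, and gap 3 is clear. In the tool frame the gap centre sits about 3 mm toward +y of the handle centre. I'll correct for that and then test by feel.

jog_arm:
  plan:
    - [[0, 0.035, 0.1, 0.01, 0, 0.01], [0, 0.035, 0.25, 0, 0, 0], [0, 0, 0.25, 0, 0, 0], [0, 0, 0.2, 0, 0, 0], [0, 0, 0.1, 0, 0, 0], [0, 0, 0, 0, 0, 0], [0, 0, 0, 0, 0, 0]]

```text
time_s: 10.75
position: [0.471, -0.2531, 0.1336]
tool_rot: [[0.981, 0.161, -0.112], [0.196, -0.802, 0.564], [0.001, -0.575, -0.818]]
ft_force: [0.7, -0.0, -1.0]
grip_width: 0.0132
```

```bash
cat >> h.py <<'E'
YC=.2010
def status(c):
    s=env.observe(); R=frame(); tip=s['position']+s['tool_rot'][:,2]*.0624; l=R.T@tip
    F=R.T@s['ft_force']; M=R.T@s['wrist_torque']
    rv=Ro.from_matrix(s['tool_rot'].T@R).as_rotvec()/.15
    print('t %.2f in %.1f mm, dx %.1f, dy %.1f (mm)'%(s['time_s'],(l[2]+.2366)*1000,(l[0]-c)*1000,(l[1]-YC)*1000),'F tool',np.round(F,1),'M',np.round(M,2),'rot',np.round(rv,3),'w',round(s['grip_width'],4))
E
python3 - <<'E'
from h import *
status(.4119)
E
```

```text
t 10.75 in -5.7 mm, dx 0.4, dy 1.2 (mm) F tool [0.7 0.7 0.7] M [-0.33  0.    0.05] rot [-0.012 -0.003  0.005] w 0.0132
```

jog_arm:
  plan:
    - [[-0.01, -0.02, 0.1, 0, 0, 0], [0, 0, 0.1, 0, 0, 0], [0, 0, 0.1, 0, 0, 0], [0, 0, 0.1, 0, 0, 0], [0, 0, 0, 0, 0, 0]]

```text
time_s: 11.25
position: [0.4686, -0.2434, 0.1208]
tool_rot: [[0.981, 0.161, -0.112], [0.196, -0.802, 0.564], [0.001, -0.575, -0.818]]
ft_force: [-0.3, -0.5, -0.1]
grip_width: 0.0137
```

Run:
```python
from h import *
status(.4119)
```

```text
t 11.25 in 10.5 mm, dx -0.1, dy 0.3 (mm) F tool [-0.4  0.5 -0.2] M [-0.38 -0.04  0.  ] rot [-0.011 -0.003  0.005] w 0.0137
```

jog_arm:
  plan:
    - [[0, 0, 0.1, 0, 0, 0], [0, 0, 0.1, 0, 0, 0], [0, 0, 0.1, 0, 0, 0]]

```text
time_s: 11.55
position: [0.4672, -0.2367, 0.1109]
tool_rot: [[0.981, 0.161, -0.112], [0.196, -0.802, 0.564], [0.001, -0.575, -0.818]]
ft_force: [0.9, -0.9, -0.6]
grip_width: 0.0136
```

Run:
```python
from h import *
status(.4119)
```

```text
t 11.55 in 22.5 mm, dx -0.1, dy 0.5 (mm) F tool [ 0.7  1.3 -0.1] M [-0.57  0.01  0.02] rot [-0.009 -0.004  0.003] w 0.0136
```

jog_arm:
  plan:
    - [[0, 0, 0.1, 0, 0, 0], [0, 0, 0.1, 0, 0, 0], [0, 0, 0.1, 0, 0, 0]]

```text
time_s: 11.85
position: [0.4658, -0.2295, 0.1007]
tool_rot: [[0.981, 0.161, -0.113], [0.196, -0.802, 0.564], [0.0, -0.576, -0.818]]
ft_force: [0.5, -0.4, -1.2]
grip_width: 0.0131
```

Run:
```python
from h import *
status(.4119)
```

```text
t 11.85 in 35.1 mm, dx -0.2, dy 0.2 (mm) F tool [0.4 1.1 0.7] M [-0.64 -0.02  0.03] rot [-0.016  0.001  0.003] w 0.0131
```

Gap 3 is slack: the blade went 35 mm in with no force above the noise. On to gap 2.

jog_arm:
  plan:
    - [[0, 0, -0.4, 0, 0, 0], [0, 0, -0.4, 0, 0, 0], [0, 0, -0.4, 0, 0, 0], [0.3, 0, 0, 0, 0, 0], [0.4, 0, 0, 0, 0, 0], [0.4, 0, 0, 0, 0, 0], [0.4, 0, 0, 0, 0, 0], [0, 0, 0, 0, 0, 0], [0, 0, 0, 0, 0, 0]]

```text
time_s: 12.75
position: [0.53, -0.2443, 0.1397]
tool_rot: [[0.98, 0.161, -0.114], [0.197, -0.801, 0.565], [-0.0, -0.576, -0.817]]
ft_force: [0.4, -0.6, -0.3]
grip_width: 0.0132
```

Run:
```python
from h import *
status(.4722)
```

```text
t 12.75 in -12.4 mm, dx -0.4, dy 0.0 (mm) F tool [ 0.2  0.7 -0.1] M [-0.38 -0.01 -0.01] rot [-0.023  0.007  0.006] w 0.0132
```

jog_arm:
  plan:
    - [[0.01, 0, 0.17, -0.02, 0, 0], [0, 0, 0.17, 0, 0, 0], [0, 0, 0.17, 0, 0, 0], [0, 0, 0.17, 0, 0, 0], [0, 0, 0, 0, 0, 0]]

```text
time_s: 13.25
position: [0.5273, -0.2297, 0.118]
tool_rot: [[0.981, 0.161, -0.111], [0.196, -0.804, 0.561], [0.001, -0.572, -0.82]]
ft_force: [0.8, -0.5, -1.9]
grip_width: 0.0131
```

Run:
```python
from h import *
status(.4722)
```

```text
t 13.25 in 13.9 mm, dx -0.1, dy 0.6 (mm) F tool [0.7 1.6 1.2] M [-0.55  0.02 -0.01] rot [ 0.01  -0.005  0.003] w 0.0131
```

jog_arm:
  plan:
    - [[0, 0, 0.05, 0, 0, 0], [0, 0, 0.05, 0, 0, 0], [0, 0, 0, 0, 0, 0]]

```text
time_s: 13.55
position: [0.5268, -0.2272, 0.1145]
tool_rot: [[0.981, 0.161, -0.113], [0.196, -0.803, 0.562], [-0.0, -0.573, -0.819]]
ft_force: [-0.1, 1.1, -1.1]
grip_width: 0.0129
```

Run:
```python
from h import *
status(.4722)
```

```text
t 13.55 in 18.2 mm, dx -0.2, dy 0.4 (mm) F tool [ 0.1 -0.2  1.5] M [-0.61  0.03 -0.03] rot [0.001 0.002 0.002] w 0.0129
```

jog_arm:
  plan:
    - [[0, 0, 0.04, 0, 0, 0], [0, 0, 0.04, 0, 0, 0], [0, 0, 0, 0, 0, 0]]

```text
time_s: 13.85
position: [0.5268, -0.226, 0.1125]
tool_rot: [[0.981, 0.161, -0.111], [0.196, -0.804, 0.561], [0.001, -0.572, -0.82]]
ft_force: [0.7, -1.9, 1.7]
grip_width: 0.0135
```

Run:
```python
from h import *
status(.4722)
```

```text
t 13.85 in 20.5 mm, dx 0.1, dy 0.6 (mm) F tool [ 0.3  0.6 -2.5] M [-0.55 -0.03 -0.04] rot [ 0.012 -0.006  0.005] w 0.0135
```

jog_arm:
  plan:
    - [[0, 0, 0.04, 0, 0, 0], [0, 0, 0, 0, 0, 0]]

```text
time_s: 14.05
position: [0.5271, -0.226, 0.1122]
tool_rot: [[0.981, 0.162, -0.109], [0.196, -0.805, 0.559], [0.003, -0.57, -0.822]]
ft_force: [1.7, -6.5, 7.7]
grip_width: 0.0136
```

Run:
```python
from h import *
status(.4722)
```

```text
t 14.05 in 20.7 mm, dx 0.5, dy 1.1 (mm) F tool [  0.4   1.1 -10.1] M [-0.51  0.04 -0.04] rot [ 0.029 -0.017  0.009] w 0.0136
```

Gap 2 is the closed one: the blade stopped at 20.7 mm with 10 N. On to gap 1.

jog_arm:
  plan:
    - [[0, 0, -0.2, 0, 0, 0], [0, 0, -0.4, 0, 0, 0], [0, 0, -0.3, 0, 0, 0], [0.3, 0, 0, 0, 0, 0], [0.4, 0, 0, 0, 0, 0], [0.4, 0, 0, 0, 0, 0], [0.4, 0, 0, 0, 0, 0], [0, 0, 0, 0, 0, 0], [0, 0, 0, 0, 0, 0]]

```text
time_s: 14.95
position: [0.5889, -0.2331, 0.1402]
tool_rot: [[0.98, 0.161, -0.113], [0.197, -0.803, 0.562], [-0.0, -0.574, -0.819]]
ft_force: [-0.8, 0.9, -1.1]
grip_width: 0.0133
```

Run:
```python
from h import *
status(.5323)
```

```text
t 14.95 in -13.1 mm, dx -0.5, dy 0.3 (mm) F tool [-0.6 -0.2  1.5] M [-0.37 -0.   -0.  ] rot [-0.     0.005  0.004] w 0.0133
```

jog_arm:
  plan:
    - [[0.01, 0, 0.16, 0, 0, 0], [0, 0, 0.16, 0, 0, 0], [0, 0, 0.16, 0, 0, 0], [0, 0, 0.16, 0, 0, 0], [0, 0, 0, 0, 0, 0]]

```text
time_s: 15.45
position: [0.5868, -0.2188, 0.1196]
tool_rot: [[0.981, 0.161, -0.111], [0.196, -0.804, 0.561], [0.001, -0.572, -0.82]]
ft_force: [1.0, -1.3, -1.2]
grip_width: 0.0137
```

Run:
```python
from h import *
status(.5323)
```

```text
t 15.45 in 12.0 mm, dx 0.3, dy 0.5 (mm) F tool [0.8 1.9 0.1] M [-0.58  0.11  0.02] rot [ 0.013 -0.007  0.004] w 0.0137
```

jog_arm:
  plan:
    - [[0, 0, 0.08, 0, 0, 0], [0, 0, 0.08, 0, 0, 0], [0, 0, 0.08, 0, 0, 0]]

```text
time_s: 15.75
position: [0.5859, -0.2139, 0.1114]
tool_rot: [[0.981, 0.161, -0.111], [0.196, -0.805, 0.561], [0.001, -0.571, -0.821]]
ft_force: [1.6, -5.2, 1.4]
grip_width: 0.0134
```

Run:
```python
from h import *
status(.5323)
```

```text
t 15.75 in 21.6 mm, dx 0.4, dy 1.1 (mm) F tool [ 0.5  3.6 -4.2] M [-1.29 -0.02  0.02] rot [ 0.018 -0.006  0.002] w 0.0134
```

jog_arm:
  plan:
    - [[0, 0, 0.08, 0, 0, 0], [0, 0, 0.08, 0, 0, 0], [0, 0, 0.08, 0, 0, 0]]

```text
time_s: 16.05
position: [0.5848, -0.2088, 0.1033]
tool_rot: [[0.981, 0.161, -0.111], [0.195, -0.805, 0.56], [0.001, -0.571, -0.821]]
ft_force: [0.8, -4.9, -0.9]
grip_width: 0.013
```

Run:
```python
from h import *
status(.5323)
```

```text
t 16.05 in 31.2 mm, dx 0.4, dy 1.5 (mm) F tool [-0.2  4.6 -2.1] M [-1.58 -0.06 -0.08] rot [ 0.021 -0.006  0.   ] w 0.013
```

Gap 1 drags: about 4.6 N sideways from the shoe and 2 to 4 N along the slope. Pushing home.

jog_arm:
  plan:
    - [[0, 0, 0.08, 0, 0, 0], [0, 0, 0.08, 0, 0, 0], [0, 0, 0.08, 0, 0, 0], [0, 0, 0.04, 0, 0, 0], [0, 0, 0, 0, 0, 0]]

```text
time_s: 16.55
position: [0.5834, -0.2022, 0.0938]
tool_rot: [[0.981, 0.161, -0.112], [0.196, -0.805, 0.561], [0.0, -0.572, -0.821]]
ft_force: [1.8, -4.0, -2.9]
grip_width: 0.0133
```

Run:
```python
from h import *
status(.5323)
```

```text
t 16.55 in 42.8 mm, dx 0.2, dy 1.4 (mm) F tool [ 0.9  5.2 -0.1] M [-1.62  0.04  0.03] rot [ 0.016 -0.002 -0.001] w 0.0133
```

jog_arm:
  plan:
    - [[0, 0, 0.03, 0, 0, 0], [0, 0, 0.03, 0, 0, 0], [0, 0, 0, 0, 0, 0]]

```text
time_s: 16.85
position: [0.5832, -0.2009, 0.0921]
tool_rot: [[0.981, 0.161, -0.111], [0.196, -0.805, 0.561], [0.0, -0.572, -0.821]]
ft_force: [0.3, -5.3, -0.7]
grip_width: 0.0134
```

Run:
```python
from h import *
status(.5323)
```

```text
t 16.85 in 45.0 mm, dx 0.3, dy 1.4 (mm) F tool [-0.7  4.7 -2.4] M [-1.61 -0.   -0.03] rot [ 0.017 -0.003  0.   ] w 0.0134
```

jog_arm:
  plan:
    - [[0, 0, 0.03, 0, 0, 0], [0, 0, 0.03, 0, 0, 0], [0, 0, 0, 0, 0, 0]]

```text
time_s: 17.15
position: [0.5835, -0.2008, 0.0915]
tool_rot: [[0.981, 0.162, -0.109], [0.195, -0.806, 0.559], [0.003, -0.569, -0.822]]
ft_force: [1.5, -10.2, 5.5]
grip_width: 0.0134
```

Run:
```python
from h import *
status(.5323)
```

```text
t 17.15 in 45.6 mm, dx 0.7, dy 1.8 (mm) F tool [ -0.5   5.3 -10.4] M [-1.55 -0.07  0.03] rot [ 0.036 -0.018  0.004] w 0.0134
```

The shoulder seated at 45.6 mm, with the force stepping to 10 N. Letting go with a partial opening, then backing off along the slope.

jog_arm:
  plan:
    - [[0, 0, -0.02, 0, 0, 0], [0, 0, 0, 0, 0, 0], [0, 0, 0, 0, 0, 0], [0, 0, 0, 0, 0, 0], [0, 0, 0, 0, 0, 0], [0, 0, 0, 0, 0, 0]]
  grip: 0.1

```text
time_s: 17.75
position: [0.583, -0.1993, 0.0913]
tool_rot: [[0.981, 0.161, -0.112], [0.196, -0.804, 0.562], [0.001, -0.573, -0.82]]
ft_force: [-0.5, 0.2, -0.7]
grip_width: 0.0469
```

Run:
```python
from h import *
status(.5323)
snap('scene','scene6')
im,d=snap('wrist','wrist6')
```

```text
t 17.75 in 46.6 mm, dx 0.3, dy 0.3 (mm) F tool [-0.4  0.2  0.8] M [-0.29  0.01  0.03] rot [ 0.004 -0.001  0.005] w 0.0469
```

View pics/wrist6.png

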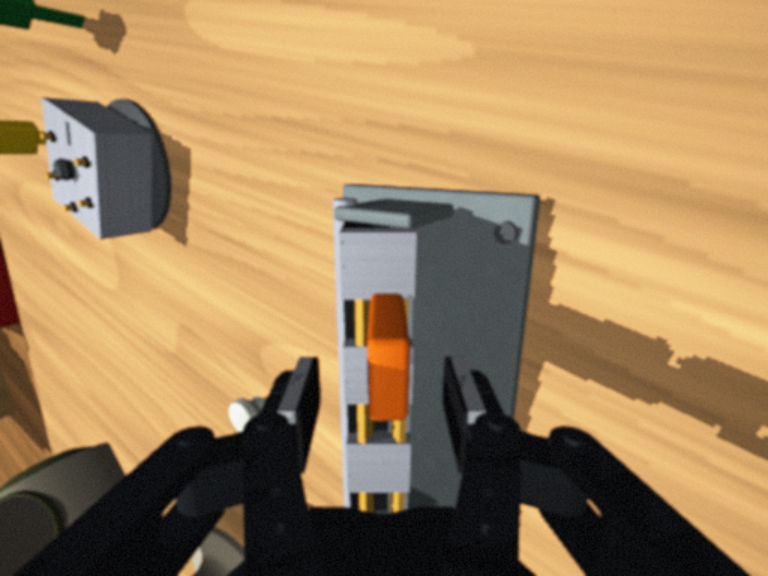

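The fingers are clear on both sides of the handle at 1.5x pixels (388,360), and it sits in gap 1. Retreating.

jog_arm:
  plan:
    - [[0, 0, -0.2, 0, 0, 0], [0, 0, -0.4, 0, 0, 0], [0, 0, -0.6, 0, 0, 0], [0, 0, -0.6, 0, 0, 0], [0, 0, -0.6, 0, 0, 0], [0, 0, -0.6, 0, 0, 0], [0, 0, -0.4, 0, 0, 0], [0, 0, 0, 0, 0, 0], [0, 0, 0, 0, 0, 0]]

```text
time_s: 18.75
position: [0.5981, -0.2758, 0.2024]
tool_rot: [[0.981, 0.161, -0.112], [0.196, -0.804, 0.562], [0.0, -0.573, -0.82]]
ft_force: [0.5, -0.1, -1.1]
grip_width: 0.047
```

Run:
```python
from h import *
im,d=snap('wrist','wrist7'); w=cloud('wrist',d); hsv=cv2.cvtColor(im,cv2.COLOR_RGB2HSV); G=w@frame()
m=(hsv[...,0]<14)&(hsv[...,1]>170)&(np.abs(G[...,0]-.5323)<.03)&(np.abs(G[...,1]-.2)<.02)&(G[...,2]<-.225)
print('handle local 3/50/97',np.round(np.percentile(G[m],[3,50,97],0),4),m.sum(),'expected top at',-.2373-.055)
im,d=snap('side','side7'); w=cloud('side',d)
im,d=snap('scene','scene7')
for q in ['tumbler','nut_driver','ceramic_knob']:
    wz=cloud('scene',d)
    for r in spotter.trace('scene',q)[:1]:
        p=wz[r['pixels']]; p=p[~np.isnan(p[:,0])]; print(q,np.round(np.median(p,0),3))
cv2.imwrite('pics/c7.png',cv2.resize(im[170:300,80:250],(785,600),interpolation=2)[:,:,::-1])
```

```text
handle local 3/50/97 [[ 0.5168  0.1944 -0.5059]
 [ 0.5394  0.2043 -0.2909]
 [ 0.5499  0.2105 -0.2523]] 543 expected top at -0.2923
tumbler [ 0.796 -0.042  0.069]
nut_driver [0.769 0.165 0.02 ]
ceramic_knob [ 0.378 -0.025  0.024]
```

View pics/c7.png

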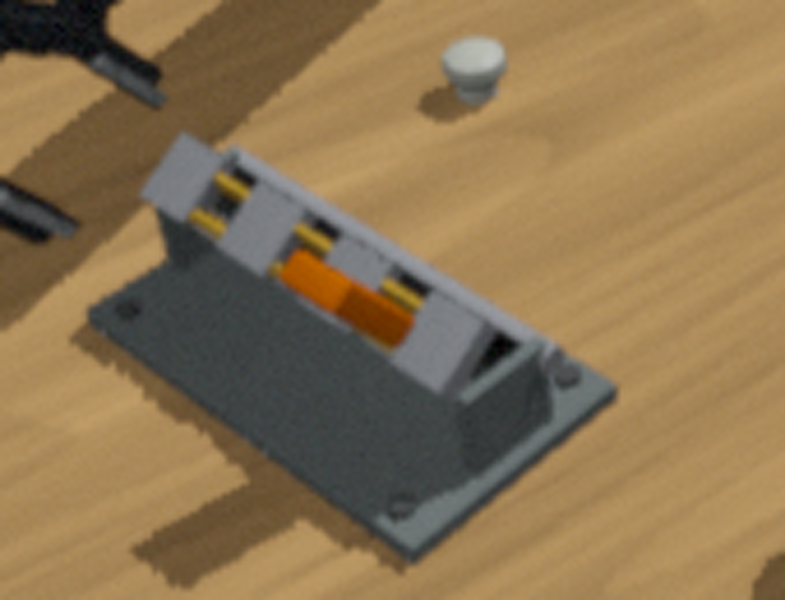

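View pics/wrist7.png

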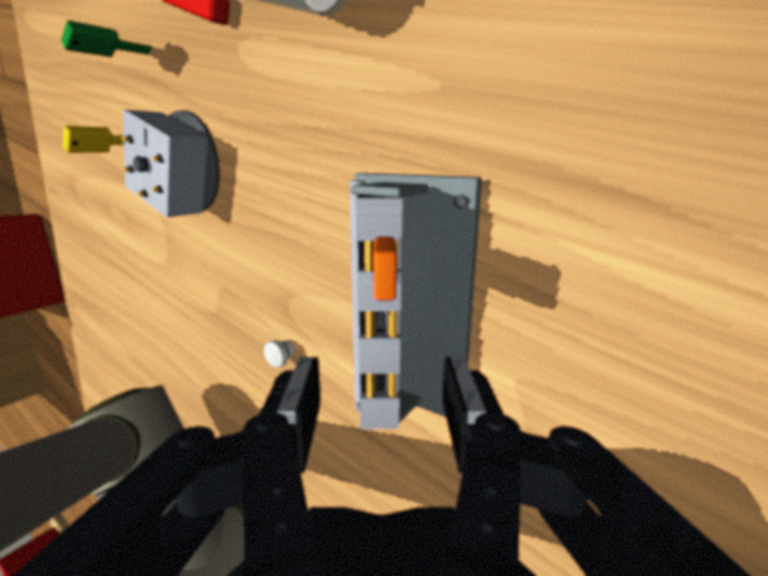

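Seated: the handle top is at local z = -0.291, and -0.292 was expected for fully home. The bystanders haven't moved. Handing in.

Run:
```python
from h import *
print(close_job())
```

```text
the job is handed in; nothing more can be done
None
```

The feeler blade is pushed fully home in gap 1, the gap that drags, and the gripper has let go and backed away. The job was handed in with the last check before it at about 19 s of the 51 s. The hand-in gives no verdict.

- **Picking it up:** I took the orange feeler from the carousel and left the green and yellow look-alikes alone.
- **Gap 3:** slack. The blade slid 35 mm in, where I ended the test, with no force above the sensor noise.
- **Gap 2:** closed. The blade stopped at 20.7 mm with 10 N against it.
- **Gap 1:** drags. The shoe pressed with about 5 N sideways, with up to about 4 N of drag along the slope. The shoulder seated at 45.6 mm, with the force stepping up to 10 N.

**Last checks:** after the release, the handle top was within 2 mm of where it should be when fully home. The fingers were clear and the arm was 13 cm away. The tumbler and the knob read the same as at the start.

**Disagreements:**
- The nut driver's reading moved 9 mm along its length, probably because a different part of it was picked out in the image; the arm never went near it.
- The first camera reading of the gap mouths was about 2 mm off the stated 78 mm height. I corrected for that from a closer view before inserting.

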